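# Lock the recorder tray into its docking frame

### The job

Push the recorder's sliding tray fully home into its docking frame by the yellow tab. Then take the red-knobbed locking pin out of the pin rack and lower it down through the lug's upper plate, the tray's blue tongue and the lug's lower plate, until its collar sits flat on the upper plate, and let go.

Things in the scene. Friction and masses are not known exactly. Their poses are not given: they have to be found in the camera images.
- tray (a joint): How far the recorder tray stands open, in m: 0 = home against its stop, at most 0.1. It slides level, about 2.5 N stiff, and stays where left. On it a black recorder (top 58 mm above the table); at its side, 45 to 51 mm above the table, a blue tongue with a 26 mm hole, which is between the lug's plates, right under lug_hole, when the tray is home.
- tab (a point): Yellow upright tab at the robot-side end of the tray, moving with it: 12 mm thick (x), 44 mm wide (y), from 15 to 90 mm above the table. The point is on its middle line, 65 mm above the table. Its x axis is level and points the way the tray is pushed home; z up. Behind it 29 mm are free before the recorder; in front of it all is free.
- lug_hole (a point): Centre of the 26 mm hole at the top face of the steel lug's upper plate, 80 mm above the table. The lug stands at the side of the docking frame: two level plates, 60 mm square, 8 mm thick, holes in one vertical line, the lower one's top 54 mm under this point. x axis as the tab's, z up. Nothing within 60 mm is higher.
- knob (a point): Centre of the locking pin's red knob, 28 mm across, 46 mm high. Under it a 40 mm collar, 5 mm thick (underside 28 mm below this point), resting on the rack 90 mm above the table; then a 16 mm shank, 74 mm long, tip tapered, loose in the rack. z is up, x across the rack's row of pins, y along it: blue- and black-knobbed shorter pins stand 75 mm apart in the row. 0.12 kg.

How it is judged:
By the outcome, as a careful person would: the job done as asked, in the order asked, and still so for the second after the job is handed in, with the robot touching nothing.
It also fails if it takes over 51 s, if anything falls off the work surface, if the arm or the gripper's body presses on something with over 40 N, if the wrist force passes 120 N, or if a joint passes its speed limit or range.

### The arm

A 7-joint arm with a two-finger parallel gripper is mounted at the origin on the work surface. World frame = base frame: x ahead of the robot, y to its left, z up, the work surface at z = 0. Lengths are in m, angles in degrees, forces in N, time in s.
With the tool pointing down it reaches from about 0.425 to 0.925 m from the base axis. Payload 6.8 kg.
Tool frame: the origin (TCP) lies midway between the tips of the shut fingers; the grasp point (between the pads) lies 19 mm behind it (r.grip_depth is the distance from the TCP to the grasp point, in m); z points along the fingers, y is the direction in which the jaws open and shut (so a half turn about z gives the same grasp; the last joint's range is limited). The gripper opens to 88 mm and grips with 3 to 60 N. Pads are 20 mm wide; open, the fingers measure 115 mm over their backs; the gripper's body (75 mm by 178 mm) begins 61 mm behind the grasp point.
Start: joints at [63.936, 27.33, 1.283, 89.118, -0.659, 63.558, -4.761], TCP at [0.229, -0.635, 0.223] pointing down, gripper open.
Joint ranges: [-169.35, 169.35], [-19.33, 120.38], [-80.79, 83.38], [13.8, 139.57], [-78.32, 258.32], [9.67, 109.79], [-169.56, 169.56]. Speed limits (degrees/s): [136.94, 136.94, 180, 180, 180, 180, 180].

### API

Orientations are given as [roll, pitch, yaw] about the fixed x, y, z axes, in that order (R = Rz(yaw) Ry(pitch) Rx(roll)).
In Python, from rig import r gives the robot as it stands. The module is installed in compiled form; this text tells all that it offers.
- The arm moves only by the tool jog_arm, never from a script. Its argument "steps" is a list of rows, each a list of 7 numbers: the turn, a rotation vector about the world's x, y, z in degrees, then the shift along the world's x, y, z in m, then the closure in counts, from 0 (fully open) to 255 (shut). A call has 1 to 8 rows; each row shifts and turns the commanded pose from where the row before left it; what a row does not reach is not made up. A row lasts 1/12 s, in which the tool goes at most 41.7 mm and 7.16 degrees, less where a joint would pass 70% of its speed; a pose out of reach is approached as far as the arm can. A call with a gripper value outside its range is refused whole. The fingers move at their own pace and stop on an object; "newtons" is the grip in N (left out, the last holds). Time passes only in rows, so rows that do not move let the fingers close. It gives the time, the measured TCP pose, the force and the opening at its end, in the units of the state.
- r.get_obs(): the state, without advancing time (a new reading comes with each control period).
- r.get_image(name): name is "scene" or "top" or "wrist"; returns a dict with "pixels" (384x512x3 uint8, blue, green, red), "z_map" (384x512 float32, m along the optical axis (not along the pixel's ray), 0 where there is no reading), "fx", "fy", "cx", "cy" (pixels), "R" (3x3) and "t" (3): a world point X has camera coordinates R X + t; the wrist camera has in their place "hand_eye" (4x4, takes a point from camera to tool coordinates, whose origin is the TCP and whose axes are the flange's). Camera axes: x right, y down, z forward; pixel columns grow to the right and rows downward; lengths in m; the calibration is good to about 2 mm. A picture is of the moment at which its call begins: read the wrist's pose just before it.
- r.close_job(): hands the job in, once; it reports no verdict.
The state is a dict: "clock": time; "joint_positions": joint angles; "joint_vel": joint speeds; "joint_torque": joint torques, N m; "tcp_pos": TCP position; "tcp_rot": TCP orientation; "contact_force": force on the tool from outside, world axes, zero at the start; "moment": the same for the moment, N m; "grip_width": finger opening in m.
Only numpy, scipy, OpenCV 4.12 (cv2) and the standard library are available. Lean on these libraries where they do the work, as an engineer would, in place of code of your own. Each camera call takes 0.05 s, during which the arm holds its last target. There are 200 camera calls.

## Working session

There is one attempt and no reset: what is moved stays moved. The work goes in short steps, Python scripts to look and compute and a tool call to move; the robot and the scene stay as the last step left them, time stands still between calls to the robot, and variables do not carry over. Pictures are saved under pics/ and viewed, about 8 in all and at most 12, crops included, and the job is handed in when it is done.

Besides the shell and the picture viewer there is one more tool, called after ">>>" by a JSON object that holds its "name" and its "arguments". jog_arm: Moves the arm, as the interface text tells. Its arguments: {"type":"object","properties":{"steps":{"type":"array"},"newtons":{"type":"number"}},"required":["steps"]}

```bash
mkdir -p pics; cat > h.py <<'E'
import numpy as np, cv2
from rig import r
def pts(im):
    z=im["z_map"]; v,u=np.mgrid[:z.shape[0],:z.shape[1]]
    c=np.stack([(u-im["cx"])*z/im["fx"],(v-im["cy"])*z/im["fy"],z],-1)
    w=(c-im["t"])@im["R"]   # R^T (c-t)
    w[z==0]=np.nan
    return w
def mask(im,lo,hi):
    return cv2.inRange(cv2.cvtColor(im["pixels"],cv2.COLOR_BGR2HSV),np.array(lo),np.array(hi))
E
python3 - <<'E'
from h import *
a=r.get_image("scene");b=r.get_image("top")
np.savez("top.npz",**b);np.savez("scene.npz",**a)
cv2.imwrite("pics/s.png",a["pixels"]);cv2.imwrite("pics/t.png",b["pixels"])
o=r.get_obs();print({k:np.round(v,3) for k,v in o.items()})
for n,im in(("scene",a),("top",b)):
    w=pts(im); print(n,"cam",np.round(-im["R"].T@im["t"],3), im["fx"])
    for c,lo,hi in(("yellow",(22,120,80),(35,255,255)),("red",(0,150,60),(8,255,255)),("blue",(100,130,50),(125,255,255))):
        m=mask(im,lo,hi);k,l,s,ce=cv2.connectedComponentsWithStats(m)
        for i in range(1,k):
            if s[i,4]>25:
                p=w[l==i]; print(c,s[i],np.round(np.nanmedian(p,0),3),"min",np.round(np.nanmin(p,0),3),"max",np.round(np.nanmax(p,0),3))
E
```

```text
{'clock': np.float64(0.1), 'joint_positions': array([63.936, 27.371,  1.28 , 89.171, -0.659, 63.559, -4.762]), 'joint_vel': array([-0.085, -0.052,  0.053, -0.116,  0.031, -0.064,  0.021]), 'joint_torque': array([ 5.0000e-03, -5.8409e+01,  1.5400e+00, -2.7331e+01, -5.4000e-02,
        1.3000e-02,  0.0000e+00]), 'tcp_pos': array([ 0.229, -0.634,  0.222]), 'tcp_rot': array([-1.79907e+02,  6.00000e-03,  1.98710e+01]), 'contact_force': array([ 0.709, -0.18 ,  0.314]), 'moment': array([0.023, 0.017, 0.015]), 'grip_width': np.float64(0.088)}
scene cam [ 0.941 -0.659  0.517] 431.2630966782879
yellow [248 148  14  31 330] [0.472 0.104 0.064] min [ 0.364  0.087 -0.   ] max [0.477 0.293 0.091]
yellow [445 242  36  34 771] [ 0.949 -0.008  0.067] min [ 0.919 -0.023  0.004] max [0.971 0.043 0.071]
red [125 219  21  34 507] [ 0.514 -0.304  0.127] min [ 0.494 -0.311  0.094] max [ 0.522 -0.285  0.142]
blue [305 130  30  18 441] [0.497 0.417 0.015] min [ 0.452  0.384 -0.001] max [0.542 0.474 0.024]
blue [208 179  41  26 401] [ 0.479 -0.015  0.05 ] min [ 0.455 -0.061  0.045] max [0.505 0.034 0.053]
blu
[... 971 characters left out ...]
2 340] [ 0.939 -0.152  0.068] min [ 0.916 -0.179  0.002] max [ 0.978 -0.133  0.077]
blue [260  78  16  15 204] [ 0.89  -0.071  0.044] min [ 0.871 -0.09   0.004] max [ 0.928 -0.05   0.052]
blue [ 364  110   77   47 3103] [ 0.797 -0.42   0.032] min [ 0.743 -0.521  0.014] max [ 0.862 -0.325  0.039]
blue [459 199   6  42 240] [ 0.581 -0.559  0.056] min [ 0.533 -0.563  0.036] max [ 0.633 -0.556  0.069]
blue [ 33 207  38  35 511] [0.493 0.429 0.021] min [0.451 0.385 0.008] max [0.535 0.473 0.029]
blue [211 228  39  27 566] [ 0.484 -0.004  0.051] min [ 0.457 -0.058  0.032] max [0.513 0.032 0.057]
blue [317 230  13  13 123] [ 0.504 -0.22   0.14 ] min [ 0.492 -0.234  0.121] max [ 0.518 -0.209  0.145]
```

View pics/s.png

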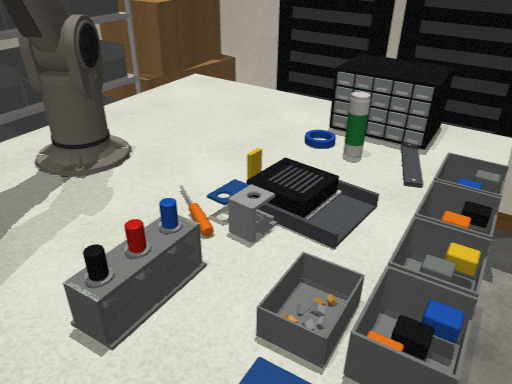

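View pics/t.png

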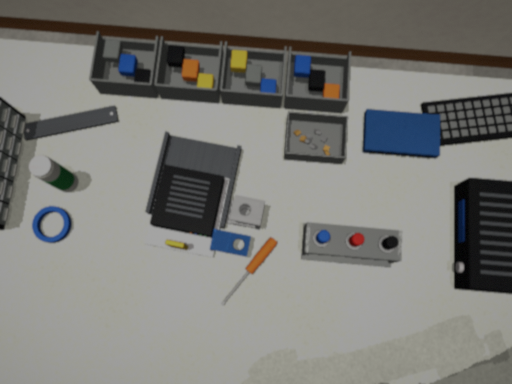

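The scene view shows the tray open at (300,190), with the yellow tab at (254,163). The lug is at (250,210), the blue tongue at (228,192), and the red knob sits in the middle of the rack at (135,235). The top view shows the lug hole at about (245,210), the tongue hole at about (238,244), the tab at (176,244) and the red knob at (357,240). The tray slides up the picture, slightly to the right.

```bash
cat >> h.py <<'E'
def ray(im,u,v,h):
    d=im["R"].T@np.array([(u-im["cx"])/im["fx"],(v-im["cy"])/im["fy"],1]); c=-im["R"].T@im["t"]
    return c+d*(h-c[2])/d[2]
def proj(im,X):
    c=im["R"]@X+im["t"]; return c[0]/c[2]*im["fx"]+im["cx"],c[1]/c[2]*im["fy"]+im["cy"]
E
python3 - <<'E'
from h import *
b=dict(np.load("top.npz"))
w=pts(b)
def rect(m,h,n):
    c=max(cv2.findContours(m,cv2.RETR_EXTERNAL,cv2.CHAIN_APPROX_NONE)[0],key=cv2.contourArea)
    q=np.array([ray(b,u,v,h)[:2] for u,v in c[:,0]],np.float32)
    rc=cv2.minAreaRect(q); print(n,np.round(rc[0],4),np.round(rc[1],4),round(rc[2],2))
z=w[...,2]; box=np.zeros(z.shape,np.uint8)
def win(m,x,y,X,Y): o=np.zeros_like(m);o[y:Y,x:X]=m[y:Y,x:X];return o
rect(win(mask(b,(22,120,80),(35,255,255)),160,235,190,255),.09,"tab")
rect(win(mask(b,(0,150,60),(8,255,255)),340,220,370,250),.141,"knob")
rect(win(((z>.07)&(z<.09)).astype(np.uint8)*255,225,190,270,230),.08,"lug")
rect(win(((z>.08)&(z<.1)).astype(np.uint8)*255,295,215,410,270),.09,"rack")
rect(win(mask(b,(100,130,50),(125,255,255)),205,220,255,260),.051,"tongue")
crop=b["pixels"][190:262,150:275]
cv2.imwrite("pics/c.png",cv2.resize(crop,None,fx=6,fy=6,interpolation=cv2.INTER_CUBIC))
for n,u,v,h in(("lughole",245,210,.08),("tonguehole",238,244,.051)): print(n,ray(b,u,v,h))
E
```

```text
tab [0.4643 0.1091] [0.0429 0.0111] 83.62
knob [ 0.5036 -0.2936] [0.0231 0.031 ] 30.91
lug [ 0.5576 -0.0483] [0.0721 0.0609] 83.39
rack [ 0.5045 -0.2969] [0.2206 0.0707] 89.74
tongue [ 0.4839 -0.0115] [0.0895 0.0488] 83.74
lughole [ 0.55779344 -0.04299108  0.08      ]
tonguehole [ 0.48008075 -0.03280521  0.051     ]
```

View pics/c.png

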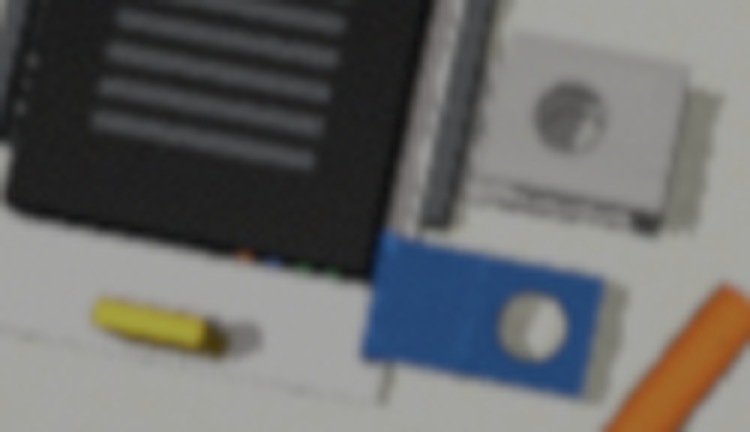

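>>> {"name": "jog_arm", "arguments": {"steps": [[0,0,-3.3,0.024,0.03,0,0],[0,0,-3.3,0.024,0.03,0,50],[0,0,-3.3,0.024,0.03,0,255],[0,0,-3.3,0.024,0.03,0,255],[0,0,-3.3,0.024,0.03,0,255],[0,0,-3.3,0.024,0.03,0,255],[0,0,-3.3,0.024,0.03,0,255],[0,0,-3.2,0.024,0.03,0,255]]}}

```text
clock: 0.77
tcp_pos: [0.4221, -0.3931, 0.2224]
tcp_rot: [-180.0, 0.0, -6.6]
contact_force: [1.6, -0.3, -0.4]
grip_width: 0.0443
```

>>> {"name": "jog_arm", "arguments": {"steps": [[0,0,0,0.008,0.036,0,255],[0,0,0,0.008,0.036,0,255],[0,0,0,0.008,0.036,0,255],[0,0,0,0.004,0.036,0,255],[0,0,0,0,0.036,0,255],[0,0,0,0,0.036,0,255],[0,0,0,0,0.036,0,255],[0,0,0,0,0.036,0,255]]}}

```text
clock: 1.43
tcp_pos: [0.4488, -0.1051, 0.2225]
tcp_rot: [180.0, 0.0, -6.4]
contact_force: [1.1, 0.4, 0.3]
grip_width: 0.0007
```

>>> {"name": "jog_arm", "arguments": {"steps": [[0,0,0,-0.004,0.036,0,255],[0,0,0,-0.004,0.036,0,255],[0,0,0,-0.004,0.036,0,255],[0,0,0,-0.004,0.036,0,255],[0,0,0,-0.004,0.036,0,255],[0,0,0,0,0.036,0,255],[0,0,0,0,0,0,255],[0,0,0,0,0,0,255]]}}

```text
clock: 2.1
tcp_pos: [0.429, 0.111, 0.2226]
tcp_rot: [-180.0, 0.0, -6.2]
contact_force: [0.2, -0.1, -0.7]
grip_width: 0.0007
```

>>> {"name": "jog_arm", "arguments": {"steps": [[0,0,0,0,0.002,-0.03,255],[0,0,0,0,0,-0.03,255],[0,0,0,0,0,-0.03,255],[0,0,0,0,0,-0.03,255],[0,0,0,0,0,-0.03,255],[0,0,0,0,0,-0.022,255],[0,0,0,0,0,0,255],[0,0,0,0,0,0,255]]}}

```text
clock: 2.77
tcp_pos: [0.4287, 0.1097, 0.05]
tcp_rot: [179.9, 0.2, -6.5]
contact_force: [0.6, 0.3, 0.2]
grip_width: 0.0004
```

>>> {"name": "jog_arm", "arguments": {"steps": [[0,0,0,0.008,-0.0009,0,255],[0,0,0,0.008,-0.0009,0,255],[0,0,0,0.008,-0.0009,0,255],[0,0,0,0.008,-0.0009,0,255],[0,0,0,0.008,-0.0009,0,255],[0,0,0,0.008,-0.0009,0,255],[0,0,0,0.008,-0.0009,0,255],[0,0,0,0.008,-0.0009,0,255]]}}

```text
clock: 3.43
tcp_pos: [0.4942, 0.1039, 0.0507]
tcp_rot: [180.0, 0.0, -6.4]
contact_force: [-3.0, 0.9, 2.7]
grip_width: 0.0006
```

>>> {"name": "jog_arm", "arguments": {"steps": [[0,0,0,0.006,-0.0007,0,255],[0,0,0,0.006,-0.0007,0,255],[0,0,0,0.006,-0.0007,0,255],[0,0,0,0.003,-0.0003,0,255],[0,0,0,0.003,-0.0003,0,255],[0,0,0,0.002,-0.0002,0,255]]}}

```text
clock: 3.93
tcp_pos: [0.5197, 0.101, 0.0506]
tcp_rot: [180.0, 0.0, -6.4]
contact_force: [-2.8, 0.2, 1.2]
grip_width: 0.0006
```

>>> {"name": "jog_arm", "arguments": {"steps": [[0,0,0,0.002,-0.0002,0,255],[0,0,0,0.002,-0.0002,0,255],[0,0,0,0.0015,-0.0002,0,255],[0,0,0,0,0,0,255]]}}

```text
clock: 4.27
tcp_pos: [0.5252, 0.1004, 0.0506]
tcp_rot: [-180.0, -0.0, -6.4]
contact_force: [-0.7, -0.0, -0.1]
grip_width: 0.0004
```

>>> {"name": "jog_arm", "arguments": {"steps": [[0,0,0,0.0015,-0.0002,0,255],[0,0,0,0.0015,-0.0002,0,255],[0,0,0,0.0015,-0.0002,0,255],[0,0,0,0,0,0,255]]}}

```text
clock: 4.6
tcp_pos: [0.5274, 0.1001, 0.0505]
tcp_rot: [179.9, 0.2, -6.4]
contact_force: [-8.4, 1.7, 6.5]
grip_width: 0.0001
```

>>> {"name": "jog_arm", "arguments": {"steps": [[0,0,0,0.0015,-0.0002,0,255],[0,0,0,0.001,-0.0001,0,255],[0,0,0,0,0,0,255]]}}

```text
clock: 4.85
tcp_pos: [0.5273, 0.1, 0.0503]
tcp_rot: [179.9, 0.5, -6.3]
contact_force: [-16.4, 1.7, 14.5]
grip_width: 0.0003
```

>>> {"name": "jog_arm", "arguments": {"steps": [[0,0,0,-0.01,0.001,0,255],[0,0,0,-0.02,0.002,0,255],[0,0,0,0,0,0.03,255],[0,0,0,0,0,0.04,255],[0,0,0,0,0,0.04,255],[0,0,0,0,0,0.04,255],[0,0,0,0,0,0.04,255],[0,0,0,0,0,0.03,255]]}}

```text
clock: 5.52
tcp_pos: [0.5033, 0.1027, 0.2747]
tcp_rot: [-179.9, -0.3, -6.5]
contact_force: [1.6, -0.2, -0.0]
grip_width: 0.0004
```

>>> {"name": "jog_arm", "arguments": {"steps": [[0,0,0,0.01,-0.03,0,0],[0,0,0,0.01,-0.03,0,0],[0,0,0,0.01,-0.03,0,0],[0,0,0,0.01,-0.03,0,0],[0,0,0,0.01,-0.026,0,0],[0,0,0,0,0,0,0],[0,0,0,0,0,0,0],[0,0,0,0,0,0,0]]}}

```text
clock: 6.18
tcp_pos: [0.5521, -0.0429, 0.2707]
tcp_rot: [-180.0, -0.0, -6.4]
contact_force: [0.6, -0.4, -0.2]
grip_width: 0.0502
```

```bash
cat >> h.py <<'E'
from scipy.spatial.transform import Rotation as Ro
def wrist():
    o=r.get_obs(); im=r.get_image("wrist"); H=im["hand_eye"]
    Rt=Ro.from_euler("xyz",o["tcp_rot"],degrees=True).as_matrix()
    Rc=Rt@H[:3,:3]; c=Rt@H[:3,3]+o["tcp_pos"]
    im["R"]=Rc.T; im["t"]=-Rc.T@c
    return o,im
E
python3 - <<'E'
from h import *
o,im=wrist(); print(np.round(o["tcp_pos"],4),np.round(o["tcp_rot"],2),np.round(im["hand_eye"],3),im["fx"])
np.savez("w1.npz",**im); cv2.imwrite("pics/w1.png",im["pixels"])
print(proj(im,np.array([.558,-.043,.08])))
E
```

```text
[ 0.5521 -0.0429  0.2707] [-1.7998e+02 -4.0000e-02 -6.4200e+00] [[-0.    -0.966 -0.258  0.07 ]
 [ 1.     0.    -0.001  0.   ]
 [ 0.001 -0.258  0.966 -0.163]
 [ 0.     0.     0.     1.   ]] 343.71601323367975
(np.float64(254.63127446849913), np.float64(163.31340742592664))
```

View pics/w1.png

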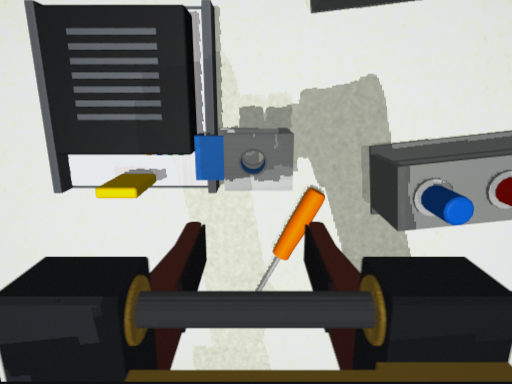

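The tray is in, and the blue tongue is now between the lug's plates. The lug hole is at about (253,160), and the blue knob is at (455,208). I'll fit the hole next.

```bash
python3 - <<'E'
from h import *
im=dict(np.load("w1.npz"))
g=cv2.cvtColor(im["pixels"],cv2.COLOR_BGR2GRAY)
x0,y0=225,130
c=cv2.GaussianBlur(cv2.resize(g[y0:190,x0:290],None,fx=8,fy=8,interpolation=cv2.INTER_CUBIC),(7,7),0)
m=(c<85).astype(np.uint8)
print(np.percentile(c,[5,25,50,75]))
C=cv2.HoughCircles(c,cv2.HOUGH_GRADIENT,1,200,param1=80,param2=15,minRadius=70,maxRadius=115)
print(C)
big=cv2.resize(im["pixels"][y0:190,x0:290],None,fx=8,fy=8,interpolation=cv2.INTER_CUBIC)
for x,y,R in C[0]:
    u,v=(x+.5)/8-.5+x0,(y+.5)/8-.5+y0
    print(u,v,R/8,ray(im,u,v,.08), "expR px",13/1000*im["fx"]/((im["R"]@ray(im,u,v,.08)+im["t"])[2]))
    cv2.circle(big,(int(x),int(y)),int(R),(0,255,0),1)
# tongue blue mask centre
cv2.imwrite("pics/w1c.png",big)
E
```

```text
[ 78. 102. 104. 127.]
NoneTraceback (most recent call last):
  File "<stdin>", line 11, in <module>
TypeError: 'NoneType' object is not subscriptable
```

```bash
python3 - <<'E'
from h import *
im=dict(np.load("w1.npz"))
x0,y0=225,130
big=cv2.resize(im["pixels"][y0:190,x0:290],None,fx=8,fy=8,interpolation=cv2.INTER_CUBIC)
g=cv2.cvtColor(big,cv2.COLOR_BGR2GRAY)
m=((g<95)|(big.max(2).astype(int)-big.min(2)>25)).astype(np.uint8)
m=cv2.morphologyEx(m,cv2.MORPH_CLOSE,np.ones((9,9)))
for c in cv2.findContours(m,cv2.RETR_EXTERNAL,cv2.CHAIN_APPROX_NONE)[0]:
    if cv2.contourArea(c)<5000: continue
    (x,y),ax,a=cv2.fitEllipse(cv2.convexHull(c))
    u,v=(x+.5)/8-.5+x0,(y+.5)/8-.5+y0
    p=ray(im,u,v,.08); print(u,v,np.array(ax)/16,a,p,"expR",.013*im["fx"]/((im["R"]@p+im["t"])[2]))
    cv2.drawContours(big,[c],-1,(0,255,0),1)
cv2.imwrite("pics/w1c.png",big)
E
```

```text
252.2700710296631 161.94674682617188 [13.75034809 14.2947197 ] 66.8368148803711 [ 0.55970621 -0.04071897  0.08      ] expR 12.490273320962153
```

View pics/w1c.png

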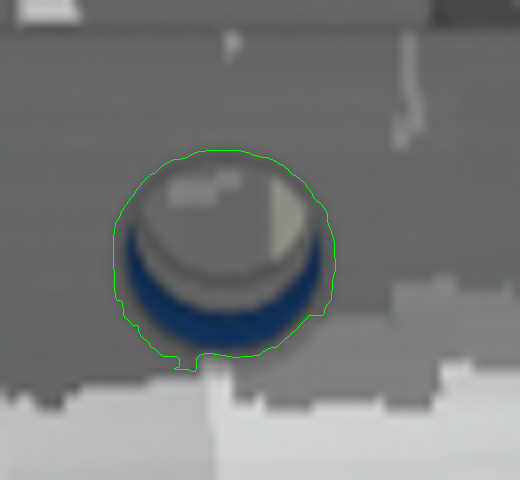

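```bash
python3 - <<'E'
from h import *
im=dict(np.load("w1.npz"))
L=ray(im,252.8,161.2,.08);print(L)
for dz in (.08,.072,.051,.045,.026,.018):
    q=[proj(im,np.array([L[0]+s*.013,L[1],dz])) for s in(-1,0,1)]
    print(dz,[np.round(((u-225+.5)*8-.5,(v-130+.5)*8-.5),0) for u,v in q])
E
```

```text
[ 0.56042581 -0.04135609  0.08      ]
0.08 [array([237., 350.]), array([226., 253.]), array([214., 154.])]
0.072 [array([237., 338.]), array([226., 243.]), array([215., 146.])]
0.051 [array([238., 308.]), array([227., 217.]), array([217., 125.])]
0.045 [array([238., 300.]), array([228., 210.]), array([217., 120.])]
0.026 [array([238., 276.]), array([228., 190.]), array([218., 103.])]
0.018 [array([238., 266.]), array([229., 182.]), array([219.,  97.])]
```

>>> {"name": "jog_arm", "arguments": {"steps": [[0,0,0,-0.008,-0.031,0,110],[0,0,0,-0.008,-0.031,0,110],[0,0,0,-0.008,-0.031,0,110],[0,0,0,-0.008,-0.031,0,110],[0,0,0,-0.008,-0.031,0,110],[0,0,0,-0.008,-0.031,0,110],[0,0,0,-0.008,-0.031,0,110],[0,0,0,-0.006,-0.033,0,110]]}}

```text
clock: 6.9
tcp_pos: [0.4899, -0.293, 0.2711]
tcp_rot: [-180.0, -0.0, -6.3]
contact_force: [0.2, -1.2, 0.6]
grip_width: 0.0498
```

>>> {"name": "jog_arm", "arguments": {"steps": [[0,0,0,0,0,0,110],[0,0,0,0,0,0,110],[0,0,0,0,0,0,110]]}}

```text
clock: 7.15
tcp_pos: [0.4906, -0.2917, 0.2707]
tcp_rot: [-180.0, -0.0, -6.3]
contact_force: [1.4, 0.1, 0.4]
grip_width: 0.0501
```

```bash
python3 - <<'E'
from h import *
o,im=wrist(); print(np.round(o["tcp_pos"],4),np.round(o["tcp_rot"],2),o["grip_width"])
np.savez("w2.npz",**im)
m=cv2.bitwise_or(mask(im,(0,120,40),(8,255,255)),mask(im,(172,120,40),(180,255,255)))
k,l,s,ce=cv2.connectedComponentsWithStats(m); i=1+np.argmax(s[1:,4]); print(s[i])
w=pts(im); P=w[l==i]; print(np.nanpercentile(P,[1,50,99],axis=0).round(4))
top=(l==i)&(np.abs(w[...,2]-np.nanpercentile(P[:,2],97))<.006)
c=max(cv2.findContours(top.astype(np.uint8),0,1)[0],key=cv2.contourArea)
(e,ax,a)=cv2.fitEllipse(c); print(e,ax,ray(im,*e,.141))
v=im["pixels"].copy(); cv2.ellipse(v,(e,ax,a),(0,255,0),1)
cv2.imwrite("pics/w2.png",v)
E
```

```text
[ 0.4906 -0.2917  0.2707] [-1.7996e+02 -2.0000e-02 -6.3100e+00] 0.05009643546080371
[ 310  222   50   68 1404]
[[ 0.4975 -0.3286  0.2738]
 [ 0.4985 -0.3233  0.3157]
 [ 0.4993 -0.3193  0.3345]]
(346.63629150390625, 283.3370056152344) (12.306971549987793, 28.607990264892578) [ 0.3834038  -0.36708034  0.141     ]
```

View pics/w2.png

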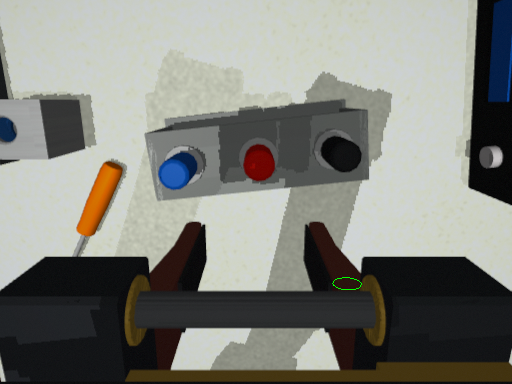

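The mask picked up the reddish finger. The knob is at (259,162), so I'll limit the mask to that area.

```bash
python3 - <<'E'
from h import *
im=dict(np.load("w2.npz"))
m=cv2.bitwise_or(mask(im,(0,120,40),(8,255,255)),mask(im,(172,120,40),(180,255,255))); m[200:]=0
k,l,s,ce=cv2.connectedComponentsWithStats(m); i=1+np.argmax(s[1:,4]); print(s[i])
w=pts(im); P=w[l==i]; print(np.nanpercentile(P,[1,50,99],axis=0).round(4))
top=(l==i)&(w[...,2]>.137)
c=max(cv2.findContours(top.astype(np.uint8),0,1)[0],key=cv2.contourArea)
e,ax,a=cv2.fitEllipse(cv2.convexHull(c)); p=ray(im,*e,.141);print(e,ax,a,p,"expD",.028*im["fx"]/(im["R"]@p+im["t"])[2])
print(w[top].mean(0))
E
```

```text
[243 144  32  37 915]
[[ 0.4928 -0.3094  0.098 ]
 [ 0.5077 -0.2965  0.1413]
 [ 0.5183 -0.2837  0.1433]]
(258.720947265625, 165.19570922851562) (30.592029571533203, 31.38553810119629) 97.80895233154297 [ 0.50550492 -0.29638486  0.141     ] expD 32.44030642412327
[ 0.50555208 -0.29637631  0.14135929]
```

>>> {"name": "jog_arm", "arguments": {"steps": [[0,0,0,0.015,-0.005,0,110],[0,0,0,0,0,-0.035,110],[0,0,0,0,0,-0.035,110],[0,0,0,0,0,-0.03,110],[0,0,0,0,0,-0.03,110],[0,0,0,0,0,-0.02,110],[0,0,0,0,0,-0.018,110],[0,0,0,0,0,0,110]]}}

```text
clock: 7.87
tcp_pos: [0.5036, -0.2949, 0.0992]
tcp_rot: [-179.8, 0.3, -6.2]
contact_force: [-0.6, 0.1, 0.3]
grip_width: 0.05
```

>>> {"name": "jog_arm", "arguments": {"steps": [[0,0,0,0,0,0,200],[0,0,0,0,0,0,255],[0,0,0,0,0,0,255],[0,0,0,0,0,0,255],[0,0,0,0,0,0,255],[0,0,0,0,0,0,255]], "newtons": 25}}

```text
clock: 8.37
tcp_pos: [0.5061, -0.2983, 0.1042]
tcp_rot: [180.0, -0.1, -6.4]
contact_force: [-0.6, 2.2, 6.8]
grip_width: 0.0277
```

>>> {"name": "jog_arm", "arguments": {"steps": [[0,0,0,0,0,0.01,255],[0,0,0,0,0,0.015,255],[0,0,0,0,0,0.02,255],[0,0,0,0,0,0.02,255],[0,0,0,0,0,0.02,255],[0,0,0,0,0,0.02,255],[0,0,0,0,0,0.015,255],[0,0,0,0,0,0,255]]}}

```text
clock: 9.03
tcp_pos: [0.5064, -0.2995, 0.2267]
tcp_rot: [179.9, -0.3, -6.5]
contact_force: [-0.3, 0.2, -1.2]
grip_width: 0.0275
```

>>> {"name": "jog_arm", "arguments": {"steps": [[0,0,0,0.006,0.028,0,255],[0,0,0,0.006,0.028,0,255],[0,0,0,0.006,0.028,0,255],[0,0,0,0.006,0.028,0,255],[0,0,0,0.006,0.028,0,255],[0,0,0,0.006,0.028,0,255],[0,0,0,0.006,0.028,0,255],[0,0,0,0.006,0.028,0,255]]}}

```text
clock: 9.7
tcp_pos: [0.5523, -0.0733, 0.2218]
tcp_rot: [180.0, 0.1, -6.4]
contact_force: [1.2, -0.3, -1.4]
grip_width: 0.0274
```

>>> {"name": "jog_arm", "arguments": {"steps": [[0,0,0,0.006,0.028,0,255],[0,0,0,0,0.005,0,255],[0,0,0,0,0,-0.02,255],[0,0,0,0,0,0,255],[0,0,0,0,0,0,255],[0,0,0,0,0,0,255],[0,0,0,0,0,0,255],[0,0,0,0,0,0,255]]}}

```text
clock: 10.37
tcp_pos: [0.5592, -0.0421, 0.2033]
tcp_rot: [180.0, -0.1, -6.5]
contact_force: [-0.4, 0.5, -1.7]
grip_width: 0.0274
```

```bash
python3 - <<'E'
from h import *
o,im=wrist(); print(np.round(o["tcp_pos"],4),np.round(o["tcp_rot"],2))
np.savez("w3.npz",**im)
big=im["pixels"].copy()
for z in (.08,):
    u,v=proj(im,np.array([.5604,-.0414,z])); print(u,v); cv2.drawMarker(big,(int(u),int(v)),(0,255,0),0,8)
# expected pin tip : collar underside 28 below knob centre, 74 shank
cv2.imwrite("pics/w3.png",cv2.resize(big[90:360,120:400],None,fx=2.1,fy=2.1,interpolation=cv2.INTER_CUBIC))
E
```

```text
[ 0.5592 -0.0421  0.2033] [ 1.7999e+02 -6.0000e-02 -6.4900e+00]
254.12062546315218 183.04130325286621
```

View pics/w3.png

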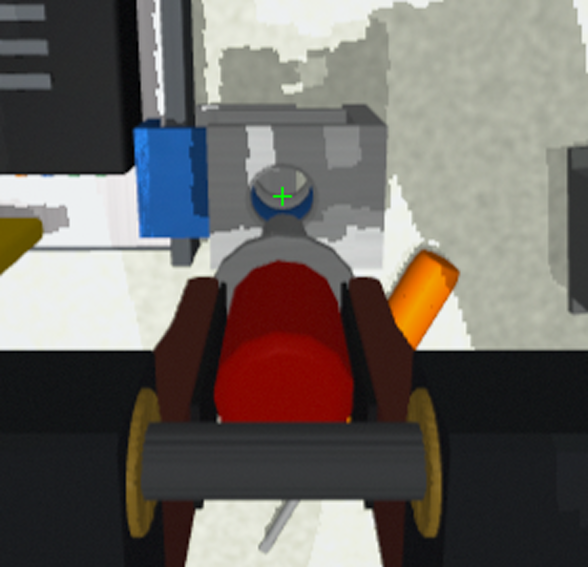

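The pin hangs upright and lines up with the hole, which is marked at crop pixel (282,197). I'll lower it now.

>>> {"name": "jog_arm", "arguments": {"steps": [[0,0,0,0.001,0.0005,-0.015,255],[0,0,0,0,0,-0.012,255],[0,0,0,0,0,-0.008,255],[0,0,0,0,0,-0.005,255],[0,0,0,0,0,-0.005,255],[0,0,0,0,0,0,255],[0,0,0,0,0,0,255]]}}

```text
clock: 11.0
tcp_pos: [0.5599, -0.0409, 0.1576]
tcp_rot: [180.0, 0.0, -6.4]
contact_force: [0.8, -0.1, -1.8]
grip_width: 0.0272
```

>>> {"name": "jog_arm", "arguments": {"steps": [[0,0,0,0,0,-0.005,255],[0,0,0,0,0,-0.005,255],[0,0,0,0,0,-0.005,255],[0,0,0,0,0,0,255]]}}

```text
clock: 11.33
tcp_pos: [0.5592, -0.0409, 0.1415]
tcp_rot: [180.0, 0.1, -6.4]
contact_force: [-0.8, -0.5, -2.4]
grip_width: 0.0274
```

Inserted past the upper plate (tip at about 54 mm) with no contact force. I'll continue through the tongue.

>>> {"name": "jog_arm", "arguments": {"steps": [[0,0,0,0,0,-0.004,255],[0,0,0,0,0,-0.004,255],[0,0,0,0,0,-0.004,255],[0,0,0,0,0,-0.004,255],[0,0,0,0,0,0,255]]}}

```text
clock: 11.75
tcp_pos: [0.5593, -0.0409, 0.1257]
tcp_rot: [180.0, 0.1, -6.4]
contact_force: [0.1, -0.5, -2.0]
grip_width: 0.0274
```

>>> {"name": "jog_arm", "arguments": {"steps": [[0,0,0,0,0,-0.004,255],[0,0,0,0,0,-0.004,255],[0,0,0,0,0,-0.004,255],[0,0,0,0,0,-0.004,255],[0,0,0,0,0,0,255]]}}

```text
clock: 12.17
tcp_pos: [0.5593, -0.0409, 0.1097]
tcp_rot: [180.0, 0.1, -6.4]
contact_force: [-0.2, 0.0, -1.5]
grip_width: 0.0275
```

>>> {"name": "jog_arm", "arguments": {"steps": [[0,0,0,0,0,-0.004,255],[0,0,0,0,0,-0.004,255],[0,0,0,0,0,-0.003,255],[0,0,0,0,0,-0.001,255],[0,0,0,0,0,0,255]]}}

```text
clock: 12.58
tcp_pos: [0.5597, -0.0409, 0.0983]
tcp_rot: [180.0, 0.0, -6.4]
contact_force: [-0.5, 0.4, -1.8]
grip_width: 0.0274
```

>>> {"name": "jog_arm", "arguments": {"steps": [[0,0,0,0,0,-0.001,255],[0,0,0,0,0,-0.001,255],[0,0,0,0,0,0,255]]}}

```text
clock: 12.83
tcp_pos: [0.5599, -0.0409, 0.0966]
tcp_rot: [180.0, 0.0, -6.4]
contact_force: [-0.4, 0.5, -1.9]
grip_width: 0.0273
```

>>> {"name": "jog_arm", "arguments": {"steps": [[0,0,0,0,0,-0.001,255],[0,0,0,0,0,-0.001,255],[0,0,0,0,0,0,255]]}}

```text
clock: 13.08
tcp_pos: [0.5598, -0.0409, 0.0945]
tcp_rot: [180.0, 0.0, -6.4]
contact_force: [0.3, -0.9, -2.3]
grip_width: 0.0271
```

>>> {"name": "jog_arm", "arguments": {"steps": [[0,0,0,0,0,-0.001,255],[0,0,0,0,0,0,255]]}}

```text
clock: 13.25
tcp_pos: [0.5599, -0.0409, 0.0943]
tcp_rot: [180.0, 0.0, -6.4]
contact_force: [-2.3, 0.1, 4.1]
grip_width: 0.0277
```

Contact came at TCP 0.0943, where I predicted 0.0942, so the collar is seated. I'll open partway, leaving clearance, and retreat straight up.

>>> {"name": "jog_arm", "arguments": {"steps": [[0,0,0,0,0,0,200],[0,0,0,0,0,0,110],[0,0,0,0,0,0,110],[0,0,0,0,0,0,110],[0,0,0,0,0,0,110],[0,0,0,0,0,0.01,110],[0,0,0,0,0,0.02,110],[0,0,0,0,0,0.03,110]]}}

```text
clock: 13.92
tcp_pos: [0.5582, -0.0409, 0.1527]
tcp_rot: [180.0, 0.3, -6.4]
contact_force: [0.5, -0.6, 0.0]
grip_width: 0.0497
```

>>> {"name": "jog_arm", "arguments": {"steps": [[0,0,0,0,0,0.03,110],[0,0,0,0,0,0.03,110],[0,0,0,0,0,0.03,110],[0,0,0,0,0,0.02,110],[0,0,0,-0.02,-0.03,0,110],[0,0,0,-0.02,-0.03,0,110],[0,0,0,-0.01,-0.03,0,110],[0,0,0,0,0,0,110]]}}

```text
clock: 14.58
tcp_pos: [0.5072, -0.1379, 0.2646]
tcp_rot: [179.8, 0.0, -6.9]
contact_force: [-0.1, -0.0, -0.1]
grip_width: 0.05
```

```bash
python3 - <<'E'
from h import *
o,im=wrist(); print(np.round(o["tcp_pos"],4),o["grip_width"])
w=pts(im)
m=cv2.bitwise_or(mask(im,(0,120,40),(8,255,255)),mask(im,(172,120,40),(180,255,255)))
k=(m>0)&(np.abs(w[...,0]-.56)<.03)&(np.abs(w[...,1]+.041)<.03)&(w[...,2]>.125)
print("knob top",k.sum(),np.nanmean(w[k],0).round(4), np.nanpercentile(w[k][:,2],[5,95]).round(4))
s=r.get_image("scene")
a=cv2.resize(s["pixels"][130:260,170:330],(640,520),interpolation=cv2.INTER_CUBIC)
cv2.imwrite("pics/end.png",a)
cv2.imwrite("pics/w4.png",im["pixels"])
E
```

```text
[ 0.5072 -0.1379  0.2646] 0.05003576786518088
knob top 822 [ 0.5589 -0.0418  0.1312] [0.1283 0.1327]
```

View pics/end.png

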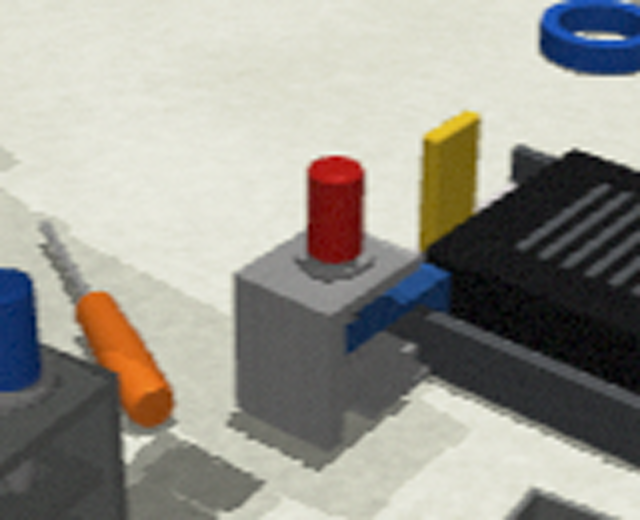

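View pics/w4.png

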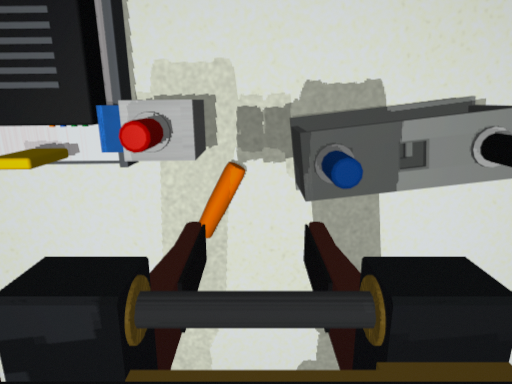

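In the scene crop the pin stands upright on the lug (knob at crop (336,205)), with its collar flat on the plate and the tongue between the plates. In the wrist view the knob is at (140,135), and the rack's middle slot at (413,152) is empty. The knob top measures 131 mm against the expected 131 mm.

```bash
python3 -c "
from rig import r
print(r.close_job())"
```

```text
the job is handed in; nothing more can be done
None
```

The job is done and handed in at about 14.6 s of the 51 s allowed. I pushed the tray home by the yellow tab, moved the red-knobbed pin to the lug, lowered it until its collar sat on the upper plate, let go and backed away.

- **Tray:** it travelled about 80 mm and stopped dead at TCP x = 0.527 m, with the push force rising to about 16 N. A close look then showed the tongue hole under the lug hole to within about 1 mm.
- **Pin:** it went down with no side force to speak of, and the collar touched at TCP z = 94.3 mm, where I expected 94.2 mm.
- **After release:** the knob top measured 131.2 mm, where I expected 131 mm, and within 2 mm of the lug hole centre. The pin stood upright, and the robot was touching nothing.
- **Disagreements:** the top and wrist cameras differed by 2–3 mm on the lug hole and the knob; I used the wrist values. My first knob mask picked up a finger by mistake, and I corrected it before moving. No check failed at the end.

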